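# Lids off the jars, onto the lid rack in reverse order

## Task

Take the lids off the four steel jars and seat them in the four holes of the empty pale rack in reverse order, because the rack will then be turned end for end: the lid of the leftmost jar goes in the rightmost hole, the next in the hole beside it, and so on to the lid of the rightmost jar in the leftmost hole. Each lid must lie flat, its boss down in the hole. Do not disturb the shears or the tin.

Things in the scene. Friction and masses are not known exactly. Their poses are not given: they have to be found in the camera images.
- stand: Dark wooden board, 88 x 372 x 16 mm, fixed, nearer the robot, under the row of four jars. Origin: centre of its underside, on the table; y along the row (robot's left within 10 degrees), z up. The jars stand on its centre line (x = 0) at y = -135, -45, +45, +135 mm, in any order.
- rack: Empty lid rack: pale wooden board, 88 x 372 x 24 mm, fixed, beyond the jars and roughly parallel to them. Four round 36 mm through holes on its centre line (x = 0) at y = -135, -45, +45, +135 mm. Origin: centre of its underside, on the table; y along the row (robot's left within 10 degrees), z up. A lid seated flat, boss in the hole, has its origin 16 mm above the rack's origin.
- jar_big_round: Plain steel jar, round, 72 mm across, fixed on the stand. Origin: centre of its underside, on top of the stand (16 mm above the table); z up. Its body is 60 mm high and carries a round neck of 48 mm outside, 36 mm inside and 14 mm high, whose rim is 74 mm above the origin. Its lid lies on the rim at the start.
- jar_square: Plain steel jar, square, 58 mm on a side, fixed on the stand. Origin: centre of its underside, on top of the stand (16 mm above the table); z up. Its body is 52 mm high and carries a round neck of 48 mm outside, 36 mm inside and 14 mm high, whose rim is 66 mm above the origin. Its lid lies on the rim at the start.
- jar_hexagon: Plain steel jar, hexagonal, 74 mm over the corners, fixed on the stand. Origin: centre of its underside, on top of the stand (16 mm above the table); z up. Its body is 66 mm high and carries a round neck of 48 mm outside, 36 mm inside and 14 mm high, whose rim is 80 mm above the origin. Its lid lies on the rim at the start.
- jar_small_round: Plain steel jar, round and small, 54 mm across, fixed on the stand. Origin: centre of its underside, on top of the stand (16 mm above the table); z up. Its body is 44 mm high and carries a round neck of 48 mm outside, 36 mm inside and 14 mm high, whose rim is 58 mm above the origin. Its lid lies on the rim at the start.
- lid_big_round: Loose aluminium lid, round, 72 mm across (outline of its jar), 0.08 to 0.15 kg. Origin: centre of the underside of its boss; z up. From the origin upwards: round wooden boss of 20 mm diameter (0 to 8 mm), metal plate (8 to 14 mm), upright round wooden knob of 24 mm diameter to lift it by (14 to 46 mm). It lies loosely on its jar, the boss in the neck.
- lid_square: Loose aluminium lid, square, 58 mm on a side (outline of its jar), 0.08 to 0.15 kg. Origin: centre of the underside of its boss; z up. From the origin upwards: round wooden boss of 20 mm diameter (0 to 8 mm), metal plate (8 to 14 mm), upright round wooden knob of 24 mm diameter to lift it by (14 to 46 mm). It lies loosely on its jar, the boss in the neck.
- lid_hexagon: Loose aluminium lid, hexagonal, 74 mm over the corners (outline of its jar), 0.08 to 0.15 kg. Origin: centre of the underside of its boss; z up. From the origin upwards: round wooden boss of 20 mm diameter (0 to 8 mm), metal plate (8 to 14 mm), upright round wooden knob of 24 mm diameter to lift it by (14 to 46 mm). It lies loosely on its jar, the boss in the neck.
- lid_small_round: Loose aluminium lid, round and small, 54 mm across (outline of its jar), 0.08 to 0.15 kg. Origin: centre of the underside of its boss; z up. From the origin upwards: round wooden boss of 20 mm diameter (0 to 8 mm), metal plate (8 to 14 mm), upright round wooden knob of 24 mm diameter to lift it by (14 to 46 mm). It lies loosely on its jar, the boss in the neck.
- shears: Bystander: loose steel glass shears, about 190 x 80 mm, lying on the table to the left. Origin at the pivot, on the table.
- tin: Bystander: loose open steel tin, 80 mm across, 85 mm high, standing on the table to the right. Origin: centre of its underside.
There are look-alikes about, which are no part of the job. Leave any blue look-alike of the lid_small_round alone.

How it is judged:
At the end, for the whole second after the job is handed in: Every lid lies at rest and flat on the rack (tilt under 0.12 rad, origin 11 to 21 mm above the rack's underside), within 12 mm along and 12 mm across of the centre of the hole that mirrors its jar's place: a jar at y on the stand has its lid at -y on the rack (((y of jar_big_round in the frame of stand between -0.155 and -0.115 m and y of lid_big_round in the frame of rack between 0.123 and 0.147 m) or (y of jar_big_round in the frame of stand between -0.065 and -0.025 m and y of lid_big_round in the frame of rack between 0.033 and 0.057 m) or (y of jar_big_round in the frame of stand between 0.025 and 0.065 m and y of lid_big_round in the frame of rack between -0.057 and -0.033 m) or (y of jar_big_round in the frame of stand between 0.115 and 0.155 m and y of lid_big_round in the frame of rack between -0.147 and -0.123 m)) and x of lid_big_round in the frame of rack between -0.012 and 0.012 m and z of lid_big_round in the frame of rack between 0.011 and 0.021 m and angle between each of lid_big_round, lid_square, lid_hexagon, lid_small_round's own z axis and vertical below 0.12 rad and linear speed of each of lid_big_round, lid_square, lid_hexagon, lid_small_round below 0.02 m/s and angular speed of each of lid_big_round, lid_square, lid_hexagon, lid_small_round below 0.2 rad/s and ((y of jar_square in the frame of stand between -0.155 and -0.115 m and y of lid_square in the frame of rack between 0.123 and 0.147 m) or (y of jar_square in the frame of stand between -0.065 and -0.025 m and y of lid_square in the frame of rack between 0.033 and 0.057 m) or (y of jar_square in the frame of stand between 0.025 and 0.065 m and y of lid_square in the frame of rack between -0.057 and -0.033 m) or (y of jar_square in the frame of stand between 0.115 and 0.155 m and y of lid_square in the frame of rack between -0.147 and -0.123 m)) and x of lid_square in the frame of rack between -0.012 and 0.012 m and z of lid_square in the frame of rack between 0.011 and 0.021 m and ((y of jar_hexagon in the frame of stand between -0.155 and -0.115 m and y of lid_hexagon in the frame of rack between 0.123 and 0.147 m) or (y of jar_hexagon in the frame of stand between -0.065 and -0.025 m and y of lid_hexagon in the frame of rack between 0.033 and 0.057 m) or (y of jar_hexagon in the frame of stand between 0.025 and 0.065 m and y of lid_hexagon in the frame of rack between -0.057 and -0.033 m) or (y of jar_hexagon in the frame of stand between 0.115 and 0.155 m and y of lid_hexagon in the frame of rack between -0.147 and -0.123 m)) and x of lid_hexagon in the frame of rack between -0.012 and 0.012 m and z of lid_hexagon in the frame of rack between 0.011 and 0.021 m and ((y of jar_small_round in the frame of stand between -0.155 and -0.115 m and y of lid_small_round in the frame of rack between 0.123 and 0.147 m) or (y of jar_small_round in the frame of stand between -0.065 and -0.025 m and y of lid_small_round in the frame of rack between 0.033 and 0.057 m) or (y of jar_small_round in the frame of stand between 0.025 and 0.065 m and y of lid_small_round in the frame of rack between -0.057 and -0.033 m) or (y of jar_small_round in the frame of stand between 0.115 and 0.155 m and y of lid_small_round in the frame of rack between -0.147 and -0.123 m)) and x of lid_small_round in the frame of rack between -0.012 and 0.012 m and z of lid_small_round in the frame of rack between 0.011 and 0.021 m); the robot touches nothing.
It fails at once if the shears moved by more than 30 mm (distance of shears from where it was at the start of the episode above 0.03 m).
It fails at once if the tin moved by more than 30 mm (distance of tin from where it was at the start of the episode above 0.03 m).
It also fails if it takes over 86 s, if anything falls off the work surface, if the arm or the gripper's body presses on something with over 40 N, if the wrist force passes 120 N, or if a joint passes its speed limit or range.

## Robot

A 7-joint arm with a two-finger parallel gripper is mounted at the origin on the work surface. World frame = base frame: x ahead of the robot, y to its left, z up, the work surface at z = 0. Lengths are in m, angles in rad, forces in N, time in s.
With the tool pointing down it reaches from about 0.425 to 0.95 m from the base axis. Payload 4.7 kg.
Tool frame: the origin (TCP) lies on the centre line of the jaws, within the pads' length; the fingertips stand robot.nose_length ahead of it and the grasp point (between the pads) lies 8 mm behind it (robot.nose_length is the distance from the TCP to the fingertips, in m); z points along the fingers, y is the line along which they close (so a half turn about z gives the same grasp; the last joint's range is limited). The gripper opens to 85 mm and grips with 20 to 120 N. Pads are 22 mm wide; open, the fingers measure 114 mm over their backs; the gripper's body (76 mm by 85 mm) begins 54 mm behind the grasp point. The pads swing forward as they close: fully open they stand 13 mm farther back than shut.
Start: joints at [1.283, 0.469, -0.049, 1.532, 0.024, 1.141, -0.082], TCP at [0.173, -0.653, 0.242] pointing down, gripper open.
Joint ranges: [-2.59, 2.59], [-0.33, 1.99], [-1.39, 1.29], [0.1, 2.45], [-1.04, 4.18], [0.21, 1.99], [-2.66, 2.66]. Speed limits (rad/s): [2.57, 2.57, 3.14, 3.14, 3.14, 3.14, 3.14].

## Interface

Orientations are given as [roll, pitch, yaw] about the fixed x, y, z axes, in that order (R = Rz(yaw) Ry(pitch) Rx(roll)).
In Python, from plant import robot gives the robot as it stands. Calls block until the motion is done:
- robot.goto(position, orientation): joint-space move of the TCP to a pose.
- robot.move_straight(position, vel=0.15, attitude=None, contact_N=None): straight line of the TCP; attitude=None keeps the orientation; vel is the mean speed in m/s. With contact_N (N) it stops when the force on the tool has changed by that much, and returns True; else False.
- robot.move_joints(angles): joint-space move.
- robot.grip(opening, strength=None): opening from 0.0 (shut) to 1.0 (fully open); strength is the grip in N (None keeps the last); returns when the fingers have stopped.
- robot.sleep(seconds).
- robot.inverse_kinematics(position, orientation): joint angles nearest the present ones, or None.
- robot.sense(): the state.
- robot.grab_frame(name): name is "side" or "top"; returns a dict with "image" (420x560x3 uint8, red, green, blue), "range_z" (420x560 float32, m along the optical axis (not along the pixel's ray), 0 where there is no reading), "fx", "fy", "cx", "cy" (pixels), "R" (3x3) and "t" (3): a world point X has camera coordinates R X + t. Camera axes: x right, y down, z forward; pixel columns grow to the right and rows downward; lengths in m; the calibration is good to about 2 mm. A picture is of the moment at which its call begins.
A pose or a line that the arm cannot do raises robot.IKError and nothing moves.
- robot.close_job(): hands the job in; it is judged then, once.
The state is a dict: "t": time; "joint_pos": joint angles; "joint_velocities": joint speeds; "effort": joint torques, N m; "tcp_pos": TCP position; "tcp_rot": TCP orientation; "wrist_force": force on the tool from outside, world axes, zero at the start; "torque": the same for the moment, N m; "opening": opening from 0.0 (shut) to 1.0 (fully open); "gripper_force": force on a finger pad.
Only numpy, scipy, OpenCV 4.12 (cv2) and the standard library are available. Lean on these libraries where they do the work, as an engineer would, in place of code of your own. Each camera call takes 0.05 s, during which the arm holds its last target. There are 200 camera calls.

## Working session

There is one attempt and no reset: what is moved stays moved. The work goes in short steps, each a Python script; the robot and the scene stay as the last script left them, time stands still between calls to the robot, and variables do not carry over. Pictures are saved under pics/ and viewed, at most 14 in all, crops included, and the job is handed in when it is done.

```bash
mkdir -p pics; ls; python3 - <<'E'
from plant import robot
import cv2,numpy as np
for n in("side","top"):
    f=robot.grab_frame(n); np.savez(f"{n}0.npz",**f)
    cv2.imwrite(f"pics/{n}0.png",cv2.resize(f["image"][:,:,::-1],(800,600)))
    print(n,(-f["R"].T@f["t"]).round(3),f["R"].round(2).tolist())
print(robot.nose_length,robot.sense()["t"],robot.sense()["tcp_pos"],robot.sense()["tcp_rot"])
E
```

```text
pics
side [ 0.41  -0.737  0.934] [[0.99, -0.14, -0.0], [-0.11, -0.74, -0.66], [0.09, 0.66, -0.75]]
top [0.292 0.007 1.211] [[-0.02, -1.0, -0.0], [-0.98, 0.02, -0.18], [0.18, -0.0, -0.98]]
0.011 0.1 [ 0.17267657 -0.65203734  0.24140772] [-3.13989677e+00  1.21830007e-05  2.58903472e-01]
```

View pics/top0.png

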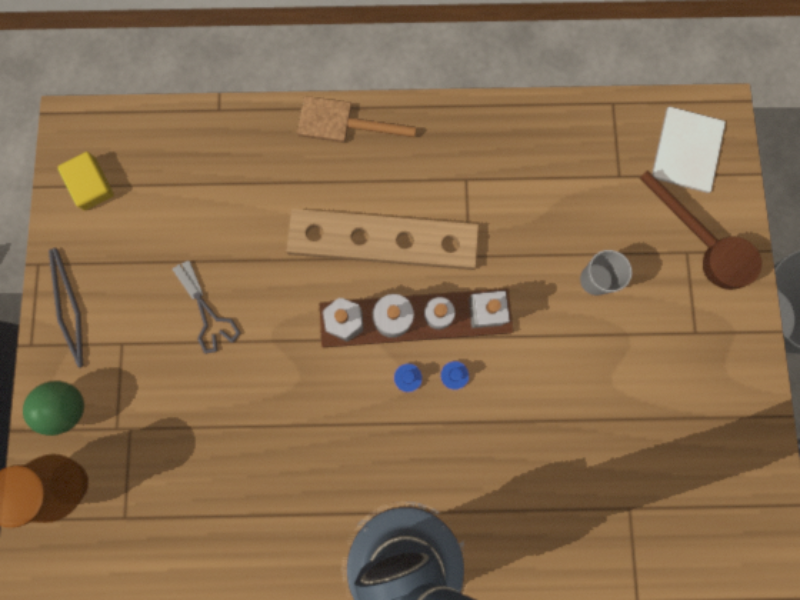

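View pics/side0.png

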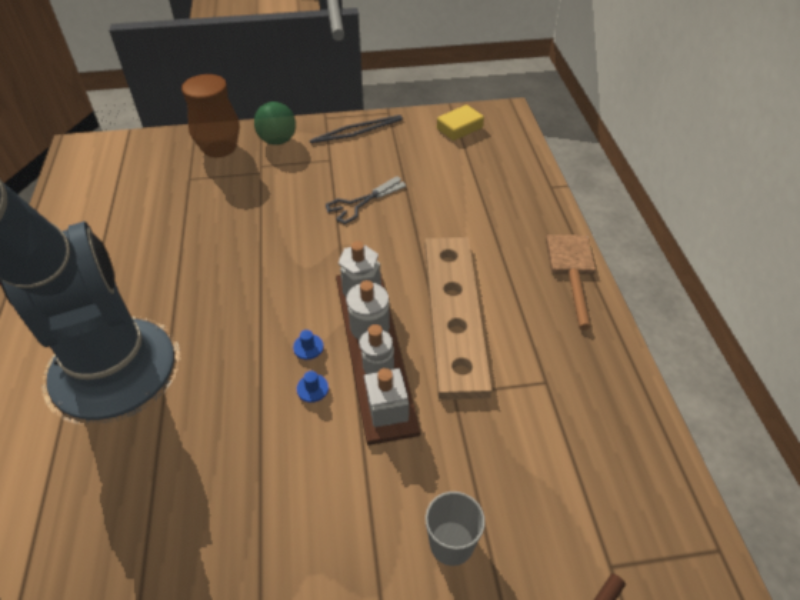

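The top view shows the lids from left to right in this order, with knobs at (800x600 pixels): hexagon (341,316), big round (393,312), small round (440,310), square (493,306). The rack holes are at (314,232), (359,236), (404,240) and (450,244). The two blue lids at (408,377) and (455,376) are the look-alikes. The grey lid on the stand at (440,310) is the real small round one.

```bash
cat > h.py <<'E'
import numpy as np,cv2
from plant import robot
def cloud(f):
    z=np.asarray(f["range_z"],float); v,u=np.mgrid[:z.shape[0],:z.shape[1]]
    c=np.dstack([(u-f["cx"])/f["fx"]*z,(v-f["cy"])/f["fy"]*z,z])
    return (c-f["t"])@f["R"]
E
python3 - <<'E'
import numpy as np,cv2
from h import cloud
seeds=[(341,316),(393,312),(440,310),(493,306)]; tops=[.134,.128,.112,.120]
holes=[(314,232),(359,236),(404,240),(450,244)]
for n in("top","side"):
    f=dict(np.load(n+"0.npz")); P=cloud(f); v=f["range_z"]>0
    if n=="top": kn=[P[int(y*.7),int(x*.7)] for x,y in seeds]
    for k,T in zip(kn,tops):
        m=v&(np.hypot(P[...,0]-k[0],P[...,1]-k[1])<.035)&(abs(P[...,2]-T)<.007)
        q=P[m]; print(n,"knob",len(q),((q.max(0)+q.min(0))/2).round(4),q.mean(0).round(4),np.ptp(q,axis=0).round(3))
    for nm,zr,c in(("rack",.024,(.62,.05)),("stand",.016,(.5,0))):
        if nm=="rack": m=v&(abs(P[...,2]-zr)<.006)&(P[...,0]>.53)&(P[...,0]<.8)&(abs(P[...,1])<.3)
        else: m=v&(abs(P[...,2]-zr)<.006)&(P[...,0]>.40)&(P[...,0]<.62)&(abs(P[...,1])<.3)
        nn,l,s,_=cv2.connectedComponentsWithStats(m.astype(np.uint8)); m=l==1+s[1:,4].argmax()
        r=cv2.minAreaRect(P[m][:,:2].astype(np.float32)); print(n,nm,r,P[m][:,2].mean())
    if n=="top":
        for x,y in holes:
            # ray through hole pixel onto rack top
            d=f["R"].T@np.array([(x*.7-f["cx"])/f["fx"],(y*.7-f["cy"])/f["fy"],1]); o=-f["R"].T@f["t"]
            print("hole",(o+d*(.024-o[2])/d[2]).round(4))
        cv2.imwrite("pics/crop.png",cv2.resize(f["image"][135:280,190:370,::-1],(744,600),interpolation=cv2.INTER_CUBIC))
E
```

```text
top knob 70 [0.4482 0.1041 0.1326] [0.4488 0.1037 0.1336] [0.023 0.02  0.01 ]
top knob 69 [0.4553 0.0115 0.1274] [0.4554 0.0112 0.1275] [0.023 0.02  0.012]
top knob 65 [ 0.4598 -0.0728  0.1114] [ 0.4596 -0.0732  0.1114] [0.021 0.021 0.012]
top knob 70 [ 0.4635 -0.1682  0.1198] [ 0.4639 -0.1685  0.1196] [0.023 0.022 0.011]
top rack ((0.6176691651344299, 0.030988574028015137), (0.3722524344921112, 0.0898694396018982), 84.21797943115234) 0.023760899624773003
top stand ((0.4594123959541321, -0.03167073428630829), (0.08873863518238068, 0.3720704913139343), 3.321348190307617) 0.015818841627214135
hole [0.6308 0.1652 0.024 ]
hole [0.621  0.0762 0.024 ]
hole [ 0.6112 -0.0125  0.024 ]
hole [ 0.6014 -0.1029  0.024 ]
side knob 64 [0.4496 0.1018 0.132 ] [0.4494 0.1019 0.1334] [0.021 0.025 0.009]
side knob 77 [0.4556 0.0102 0.1273] [0.4555 0.0089 0.1278] [0.022 0.023 0.012]
side knob 81 [ 0.4603 -0.0736  0.1108] [ 0.4601 -0.0751  0.1115] [0.022 0.025 0.011]
side knob 87 [ 0.4647 -0.1687  0.1188] [ 0.4644 -0.1703  0.1201] [0.02  0.024 0.011]
side rack ((0.6185619235038757, 0.03202797472476959), (0.3771089017391205, 0.08922160416841507), 84.00985717773438) 0.024749235973874024
side stand ((0.4599132835865021, -0.03128613531589508), (0.08810459077358246, 0.37343305349349976), 3.2774407863616943) 0.016774699882126983
```

View pics/crop.png

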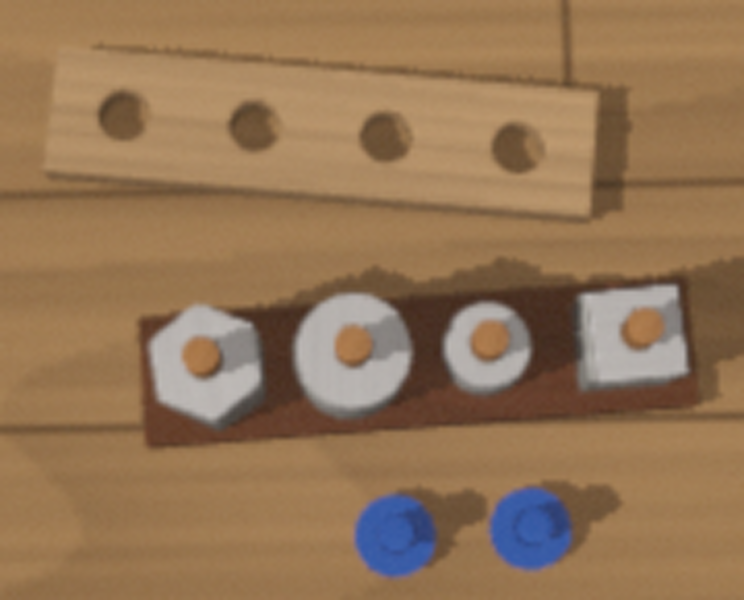

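Both cameras agree to within 2 mm. The knob heights match the jar types, and the rack and stand rectangles match the given sizes (372 x 89). The crop confirms four grey lids on the stand, with hexagon, big, small and square knobs at crop pixels (202,356), (354,345), (490,340) and (643,328). The blue pair at (396,535) and (531,528) is off the stand and stays untouched. I'll do the square lid first.

```bash
cat >> h.py <<'E'
knob={"hex":(.4489,.1030,.134),"big":(.4555,.0108,.128),"small":(.4600,-.0732,.112),"square":(.4641,-.1685,.120)}
a=np.radians(84.15); C=np.array([.6179,.0313]); ax=np.array([np.cos(a),np.sin(a)])
slot={"hex":-.135,"big":-.045,"small":.045,"square":.135}   # mirrored
Z=.235; YAW=-np.pi/2
def lid(n):
    x,y,t=knob[n]; rot=[np.pi,0,YAW]; g=t-.032+.015
    hx,hy=C+slot[n]*ax
    robot.goto([x,y,Z-.03],rot); robot.grip(.6)
    robot.move_straight([x,y,g],vel=.12)
    robot.grip(0,50); s=robot.sense(); print(n,"grip",s["opening"],s["gripper_force"],s["t"])
    robot.move_straight([x,y,Z],vel=.15)
    robot.move_straight([hx,hy,Z],vel=.2)
    robot.move_straight([hx,hy,.052],vel=.15)
    hit=robot.move_straight([hx,hy,.043],vel=.02,contact_N=5)
    s=robot.sense(); print("down",hit,s["tcp_pos"].round(4) if hasattr(s["tcp_pos"],"round") else s["tcp_pos"],s["wrist_force"],s["opening"])
    robot.grip(.6); robot.move_straight([hx,hy,Z-.08],vel=.2); print(robot.sense()["t"])
E
cat > snap.py <<'E'
import sys
from h import *
f=robot.grab_frame("side"); cv2.imwrite(sys.argv[1],cv2.resize(f["image"][100:320,190:390,::-1],(545,600)))
E
python3 - <<'E'
from h import *
for yaw in(-np.pi/2,np.pi/2):
    for n,(x,y,t) in knob.items():
        h=C+slot[n]*ax
        print(yaw>0,n,[None if (q:=robot.inverse_kinematics(p,[np.pi,0,yaw])) is None else [round(float(q[i]),2) for i in(0,3,5,6)] for p in([x,y,t-.017],[x,y,Z],[*h,Z],[*h,.043])])
E
```

```text
False hex [[0.6, 2.11, 0.91, 2.17], [0.67, 1.98, 1.05, 2.5], [-0.65, 1.74, 1.18, -2.51], [-0.61, 1.89, 1.01, -2.19]]
False big [[0.8, 2.12, 0.9, 2.36], None, [-0.79, 1.74, 1.18, -2.66], [-0.75, 1.89, 1.01, -2.34]]
False small [[-0.77, 2.2, 0.81, -2.31], None, [0.57, 1.62, 1.29, 2.42], [0.55, 1.77, 1.14, 2.17]]
False square [[-0.56, 2.13, 0.86, -2.13], [-0.65, 2.0, 1.03, -2.52], [0.4, 1.56, 1.33, 2.28], [0.4, 1.7, 1.18, 2.06]]
True hex [[0.62, 2.11, 0.93, -0.99], [0.62, 1.99, 1.04, -0.6], [0.59, 1.67, 1.13, -0.17], [0.53, 1.82, 0.8, -0.33]]
True big [[0.59, 2.13, 0.78, -0.56], [0.68, 2.0, 1.01, -0.31], [0.48, 1.66, 1.14, -0.34], [0.38, 1.82, 0.8, -0.48]]
True small [[0.58, 2.13, 0.71, -0.28], [0.7, 1.99, 1.01, -0.08], [0.37, 1.63, 1.17, -0.52], [0.24, 1.78, 0.82, -0.63]]
True square [[0.71, 2.07, 0.74, -0.04], [0.78, 1.94, 1.02, 0.11], [0.36, 1.56, 1.28, -0.8], [0.16, 1.71, 0.9, -0.82]]
```

```bash
sed -i 's/YAW=-np.pi/YAW=np.pi/' h.py; python3 -c "
from h import *
lid('square')" && python3 snap.py pics/s1.png
```

```text
square grip 0.26579120752165436 48.820433020591736 3.9333
down True [0.6321 0.1657 0.046 ] [-0.10174048 -0.52516521  3.16777223] 0.26517500639082653
9.825
```

View pics/s1.png

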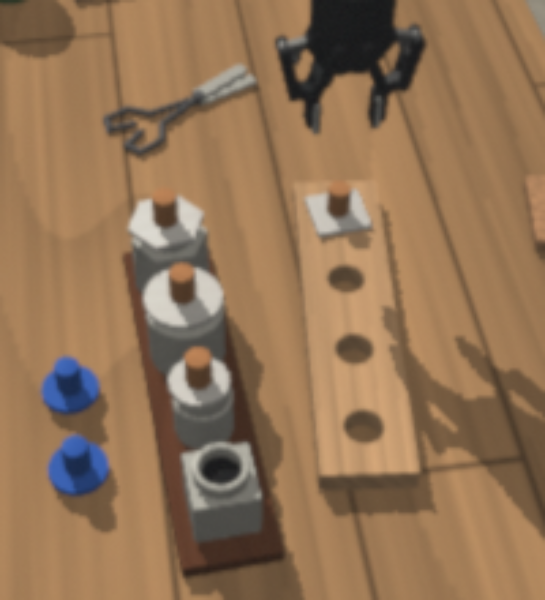

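The square lid is flat in the leftmost hole (knob at (338,200)), and its jar is open at (222,467). The other three lids are undisturbed. That cycle took about 10 s, so I'll carry on with the rest.

```bash
python3 -c "
from h import *
for n in('small','big','hex'):
    lid(n)
    if robot.sense()['t']>60: break
x,y=C; robot.goto([.55,-.05,.33],[np.pi,0,YAW])
f=robot.grab_frame('side');P=cloud(f)
for n in slot:
    h=C+slot[n]*ax; q=P[(f['range_z']>0)&(np.hypot(P[...,0]-h[0],P[...,1]-h[1])<.03)&(abs(P[...,2]-.062)<.006)]
    p=P[(f['range_z']>0)&(np.hypot(P[...,0]-h[0],P[...,1]-h[1])<.026)&(abs(P[...,2]-.030)<.006)]
    print(n,len(q),((q.max(0)+q.min(0))/2-[*h,0]).round(4) if len(q) else '',np.median(q[:,2]) if len(q) else '',np.linalg.lstsq(np.c_[p[:,:2],np.ones(len(p))],p[:,2],rcond=None)[0].round(3),p[:,2].mean())
" && python3 snap.py pics/s2.png
```

```text
small grip 0.2655069691773886 48.82408618927002 12.6667
down True [0.6229 0.0761 0.0459] [-0.50789467  0.09149325  5.05108103] 0.26375174898784803
17.8417
big grip 0.26207872642194036 48.80041301250458 20.125
down True [ 0.6137 -0.0135  0.0459] [-1.30146844 -0.35545962  4.20147103] 0.2627078198567235
24.8917
hex grip 0.265174705459441 48.79514157772064 27.2
down True [ 0.6045 -0.1031  0.046 ] [-0.26770602 -0.85579803  4.62625884] 0.25982459372380085
32.4167
hex 73 [-0.0002  0.0007  0.0613] 0.06222794593537399 [0.001 0.002 0.031] 0.03120638941124089
big 66 [-0.0005 -0.0006  0.061 ] 0.062493851494731585 [ 0.009 -0.029  0.025] 0.030945450908306558
small 54 [-0.0009  0.0012  0.0622] 0.06263142149201 [0.002 0.034 0.027] 0.03038141010942113
square 50 [-0.0003 -0.0004  0.0624] 0.06253348940204129 [0.007 0.    0.027] 0.031139976037728966
```

View pics/s2.png

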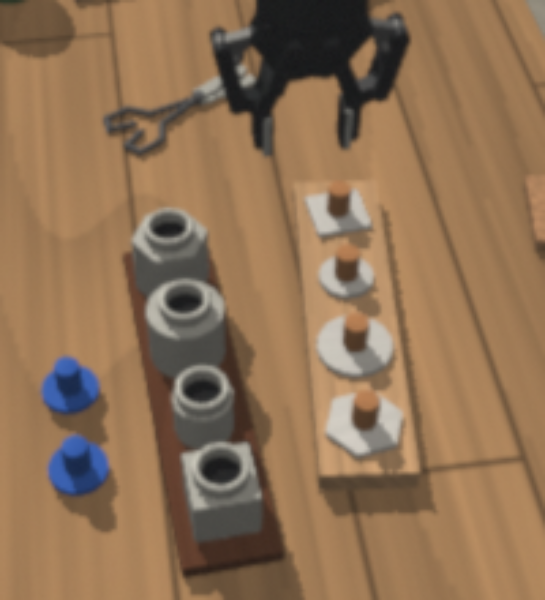

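All four lids lie flat within about 1.5 mm of their hole centres, with knob tops at 62 mm as expected. From left to right they are square, small, big, hexagon, with knobs at (338,200), (347,262), (356,330) and (366,408). The gripper is clear, so I'm handing in.

```bash
python3 -c "
from plant import robot
print(robot.close_job())"
```

```text
the job is handed in; nothing more can be done
None
```

All four lids are seated flat in the rack in reverse order, each within about 1.5 mm of its hole centre by camera; I saw no contact with the shears, tin or blue look-alikes, and handed the job in about 33 s into the 86 s limit (the hand-in gave no verdict).

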